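# Open the sample carrier's gate and hold it wide

### The job

The slide box stands in the way of the carrier's gate: first slide it along the bench, without lifting it, until it lies inside the green taped outline. Then squeeze the red catch fully against its post, after it the yellow catch against its own post, take the gate by its black handle post, swing it out past its detent until it stands at least square to its closed position, and finish there still holding the gate open, because its spring would swing it back. Leave the sample box in the carrier, the beaker, the petri dish and the small bottle where they are.

Things in the scene. Friction and masses are not known exactly. Their poses are not given: they have to be found in the camera images.
- carrier: blue open-topped sample carrier, fixed to the bench; origin at the middle of its cavity, on the bench (z=0). Its +x points away from the robot, +y to the robot's left, +z up. Cavity about 150 x 150 mm with 60 mm high walls on the far (+x) and left (+y) side; on the near (-x) side a solid latch deck, x -166 to -80 mm, y -105 to +83 mm, top at z = 60 mm. The right (-y) side is closed by the gate, along y = -80 mm. Directions x and y below are those of the carrier.
- red_tab (a point): middle of the red catch's sliding tab on the latch deck, at the height to grip (z = 92 mm). Tab 8 mm thick along y, 20 mm wide along x, top at z = 104 mm. It slides to +y, toward the red post. Flat steel slide bars lie round the tabs on the deck up to z = 69 mm, so keep fingertips above 72 mm
- red_post: fixed red post of the red catch, 8 mm thick along y, 20 mm wide along x, top at z = 104 mm; origin in its middle at the height to grip (z = 92 mm). It stands 26 mm to the +y side of the red tab (centre to centre, as found): tab and post measure 34 mm over their outer faces, 22 mm when fully squeezed. Only the tab moves, so a gripper must end centred 7 mm from the post's centre toward the tab
- red_catch (a joint): travel of the red tab toward its post: 0 locked, 0.012 m fully squeezed (stop). Moves against about 4 N of friction and stays where it is left. While below about 0.008 it mechanically blocks the yellow catch
- yellow_tab (a point): middle of the yellow catch's sliding tab on the latch deck, at the height to grip (z = 92 mm). Tab 8 mm thick along x, 20 mm wide along y, top at z = 104 mm. It slides to -x, toward the yellow post
- yellow_post: fixed yellow post of the yellow catch, 8 mm thick along x, 16 mm wide along y, top at z = 104 mm; origin in its middle at the height to grip (z = 92 mm). It stands 26 mm to the -x side of the yellow tab: 34 mm over the outer faces, 22 mm when fully squeezed; only the tab moves, so a gripper must end centred 7 mm from the post's centre toward the tab
- yellow_catch (a joint): travel of the yellow tab toward its post: 0 locked, 0.012 m fully squeezed (stop). About 4 N of friction, stays where it is left. While below about 0.008 its bolt holds the gate shut
- gate (a joint): angle of the gate: 0 closed (gate runs from the hinge toward -x), grows as its near end swings out to the -y side, counter-clockwise seen from above; 1.57 is square to the closed position, stop at 1.75. A spring pulls it shut (about 3 N at the handle at 1.4), and a ball detent resists between about 0.4 and 0.75 (up to about 8 N at the handle in all); let go beyond that, it swings back to about 1 or less
- gate_hinge (a point): point on the gate's upright hinge axis at the carrier's far right corner, at handle height (z = 92 mm). The gate panel is 150 mm long, 6 mm thick, top at 62 mm, with a tongue reaching 165 mm from the hinge at z 61 to 71 mm; a cam disc and ball housing sit at the hinge up to z = 74 mm
- gate_handle: black upright round post on top of the gate, 16 mm diameter, 115 mm from the hinge axis, from z = 62 to z = 108 mm; origin on its axis at the height to grip (z = 92 mm); turns with the gate
- slide_box: loose dark grey slide box with a mostly white top, 100 (its x) x 90 (its y) x 30 mm, 0.06 to 0.2 kg, origin in the middle of its underside; stands in the gate's swing, between the carrier and the outline, about 100 mm clear of the gate
- outline: green tape outline stuck flat on the bench to the right of the carrier; inside 150 (its x) x 140 mm (its y), tape 10 mm wide; origin at its middle
- sample_box: loose white carton in the carrier's cavity, 132 x 132 x 50 mm, origin in the middle of its underside; leave alone
- beaker: loose clear beaker, 72 mm diameter, 90 mm tall, left of the latch deck, origin in the middle of its underside; leave alone
- petri: loose petri dish, 90 mm diameter, 15 mm tall, beyond the hinge corner of the carrier, origin in the middle of its underside; leave alone
- small_bottle: loose small bottle with black cap, 52 mm diameter, 100 mm tall, beyond the gate's swing, origin in the middle of its underside; leave alone
Mind the look-alikes: they are no part of the job. Leave any orange or purple look-alike of the slide_box alone.

How it is judged:
By the outcome, as a careful person would: the job done as asked, in the order asked, and still so for the second after the job is handed in, while the arm keeps its last pose, push and grip.
It also fails if it takes over 69 s, if anything falls off the work surface, if the arm or the gripper's body presses on something with over 40 N, if the wrist force passes 120 N, or if a joint passes its speed limit or range.

### The arm

A 6-joint arm with a two-finger parallel gripper is mounted at the origin on a cart in front of the work surface, level with it; the furniture and walls round the work are solid. World frame = base frame: x ahead of the robot, y to its left, z up, the work surface at z = 0. Lengths are in m, angles in rad, forces in N, time in s.
With the tool pointing down it reaches from about 0.35 to 0.975 m from the base axis. Payload 4.9 kg.
Tool frame: the origin (TCP) lies on the centre line of the jaws, within the pads' length; the fingertips stand 14 mm ahead of it and the grasp point (between the pads) lies 5 mm behind it (manip.nose_length is the distance from the TCP to the fingertips, in m); z points along the fingers, y is the line along which they close (so a half turn about z gives the same grasp; the last joint's range is limited). The gripper opens to 85 mm and grips with 20 to 120 N. Pads are 22 mm wide; open, the fingers measure 114 mm over their backs; the gripper's body (76 mm by 85 mm) begins 54 mm behind the grasp point. The pads swing forward as they close: fully open they stand 13 mm farther back than shut.
Start: joints at [1.025, 0.053, 1.613, -0, 1.476, -0.119], TCP at [0.259, 0.569, 0.245] pointing down, gripper open.
Joint ranges: [-3.01, 3.01], [-1.01, 2.22], [0.06, 2.58], [-1.02, 4.17], [0.09, 2.62], [-3.14, 3.14]. Speed limits (rad/s): [2.57, 2.57, 3.14, 3.14, 3.14, 3.14].

### API

Orientations are given as a unit quaternion [w, x, y, z].
In Python, from plant import manip, imaging gives the robot as it stands.
- The arm moves only by the tool play_rows, never from a script. Its argument "commands" is a list of rows, each a list of 6 numbers: the shift along the tool's x, y, z in mm, then the turn, a rotation vector about the tool's x, y, z in degrees. A call has 1 to 5 rows; each row shifts and turns the commanded pose from where the row before left it, along the tool's axes as they then stand; what a row does not reach is not made up. A row lasts 1/12 s, in which the tool goes at most 41.7 mm and 7.16 degrees, less where a joint would pass 70% of its speed; a pose out of reach is approached as far as the arm can. A call is refused whole if a number of a shift passes 41.7 or a number of a turn 7.16, either way. A call with a gripper value outside its range is refused whole. "hand" is the finger opening in mm, from 0 to 85.4, set as the call begins (left out, the last holds). The fingers move at their own pace and stop on an object; the grip force is fixed at half the most. Time passes only in rows, so rows that do not move let the fingers close. It gives the time, the measured TCP pose, the force, the opening and the grip force at its end, in the units of the state.
- manip.state(): the state, without advancing time (a new reading comes with each control period).
- imaging.grab_frame(name): name is "scene" or "top" or "wrist"; returns a dict with "image" (420x560x3 uint8, red, green, blue), "fx", "fy", "cx", "cy" (pixels), "R" (3x3) and "t" (3): a world point X has camera coordinates R X + t; the wrist camera has in their place "mount" (4x4, takes a point from camera to tool coordinates, whose origin is the TCP and whose axes are the flange's). Camera axes: x right, y down, z forward; pixel columns grow to the right and rows downward; lengths in m; the calibration is good to about 2 mm. A picture is of the moment at which its call begins: read the wrist's pose just before it. There is no depth.
- manip.job_done(): hands the job in; it is judged then, once.
The state is a dict: "time": time; "joint_pos": joint angles; "joint_vel": joint speeds; "joint_efforts": joint torques, N m; "tool_pos": TCP position; "tool_rot": TCP orientation; "contact_force": force on the tool from outside, world axes, zero at the start; "ft_torque": the same for the moment, N m; "gripper_width": opening from 0.0 (shut) to 1.0 (fully open); "grasp_force": force on a finger pad.
Only numpy, scipy, OpenCV 4.12 (cv2) and the standard library are available. Lean on these libraries where they do the work, as an engineer would, in place of code of your own. Each camera call takes 0.05 s, during which the arm holds its last target. There are 200 camera calls.

## Working session

There is one attempt and no reset: what is moved stays moved. The work goes in short steps, Python scripts to look and compute and a tool call to move; the robot and the scene stay as the last step left them, time stands still between calls to the robot, and variables do not carry over. Pictures are saved under pics/ and viewed, at most 10 in all, crops included, and the job is handed in when it is done.

Besides the shell and the picture viewer there is one more tool, called after ">>>" as name(argument=value, ...), one argument or row to a line, values as JSON. play_rows: Moves the arm, as the interface text tells. Its arguments: {"type":"object","properties":{"commands":{"type":"array","items":{"type":"array","items":{"type":"number"}}},"hand":{"type":"number"}},"required":["commands"]}

```bash
mkdir -p pics; ls; python3 - <<'E'
from plant import manip, imaging
import cv2,pickle
s=manip.state();print(s)
d={}
for n in("scene","top"):
    f=imaging.grab_frame(n);d[n]=f
    cv2.imwrite(f"pics/{n}0.png",f["image"][:,:,::-1]); print(n,f["fx"],f["cx"],f["R"],f["t"])
f=imaging.grab_frame("wrist");print(f["mount"],f["fx"])
pickle.dump(d,open("f0.pkl","wb"))
E
```

```text
pics
{'time': 0.0, 'joint_pos': array([ 1.02502035e+00,  5.33590263e-02,  1.61429334e+00, -3.44483349e-06,
        1.47597590e+00, -1.19017751e-01]), 'joint_vel': array([-8.59052977e-04, -9.00153624e-04,  9.43061554e-04, -1.34141405e-03,
       -3.49292978e-03,  2.03261753e-05]), 'joint_efforts': array([ 9.44128733e-04, -3.93686306e+01, -3.70179141e+01,  1.20095306e-04,
        7.04934428e-03, -1.90685569e-05]), 'tool_pos': array([0.25840443, 0.56843436, 0.24406203]), 'tool_rot': array([-3.30499324e-04,  2.11763310e-01,  9.77320451e-01, -9.62654011e-04]), 'contact_force': array([0.37373206, 0.18567879, 0.65608849]), 'ft_torque': array([-0.00896814, -0.07070618,  0.03959889]), 'grasp_force': 0.0, 'gripper_width': 0.9971154091943655}
scene 418.98678437238675 287.2738254472778 [[ 0.71755973 -0.6962602  -0.01815935]
 [-0.44012406 -0.43307253 -0.78659964]
 [ 0.53981371  0.5724246  -0.61719627]] [-0.4214044   0.32788442  0.76469761]
top 514.5282029557983 279.0489663089945 [[-0.00644566 -0.99997268 -0.00361782]
 [-0.99198165  0.00685072 -0.12619618]
 [ 0.12621752  0.00277539 -0.99199871]] [-0.01840414  0.5729494   1.24588313]
[[-1.63883572e-04 -9.63822222e-01 -2.66545865e-01  6.72264760e-02]
 [ 9.99999964e-01 -2.14994483e-04  1.62571998e-04 -7.15112245e-04]
 [-2.13996395e-04 -2.66545829e-01  9.63822222e-01 -1.29631761e-01]
 [ 0.00000000e+00  0.00000000e+00  0.00000000e+00  1.00000000e+00]] 349.31853181024894
```

View pics/top0.png

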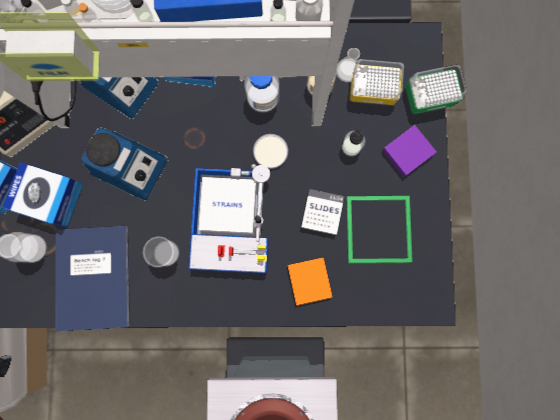

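View pics/scene0.png

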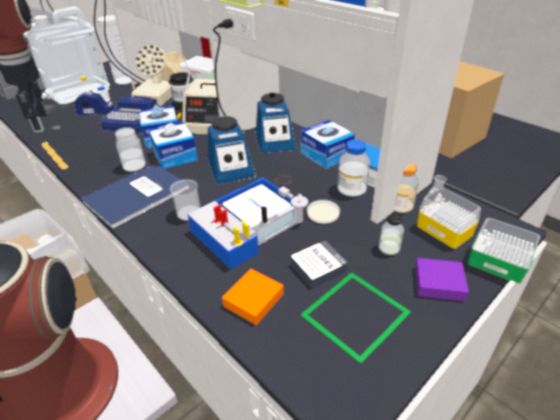

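The top view shows these slide_box candidates:
- White-topped grey box at (322,212): matches the description, so this is my choice.
- Orange box at (310,282): look-alike.
- Purple box at (410,150): look-alike.

Other positions in the top view:
- **Outline:** (380,229)
- **Red catch:** about (221,252) and (232,252)
- **Yellow catch:** about (262,250)
- **Black handle:** (258,219)
- **Hinge:** (261,174)
- **Bottle:** (353,143)
- **Petri dish:** (271,151)
- **Beaker:** (160,252)

I'll check the choice in a close crop.

```bash
cat > h.py <<'E'
import numpy as np,cv2
def ray(f,u,v,z,pose=None):
    d=np.array([(u-f["cx"])/f["fx"],(v-f["cy"])/f["fy"],1.])
    if "mount" in f:
        from scipy.spatial.transform import Rotation as Ro
        p,q=pose; A=Ro.from_quat(np.r_[q[1:],q[0]]).as_matrix()
        M=np.array(f["mount"]); o=A@M[:3,3]+p; d=A@M[:3,:3]@d
    else:
        R=np.array(f["R"]); o=-R.T@f["t"]; d=R.T@d
    return o+d*(z-o[2])/d[2]
def blobs(f,lo,hi,roi,amin=15):
    """HSV mask blobs in roi (u0,v0,u1,v1): list of (area, minAreaRect, box corners)"""
    u0,v0,u1,v1=roi; h=cv2.cvtColor(f["image"][v0:v1,u0:u1],cv2.COLOR_RGB2HSV)
    m=cv2.inRange(h,lo,hi); c,_=cv2.findContours(m,cv2.RETR_EXTERNAL,cv2.CHAIN_APPROX_NONE)
    out=[]
    for k in c:
        if cv2.contourArea(k)>=amin:
            r=cv2.minAreaRect(k+np.array([u0,v0])); out.append((cv2.contourArea(k),r,cv2.boxPoints(r)))
    return sorted(out,key=lambda a:-a[0])
E
python3 - <<'E'
import pickle,cv2,numpy as np
from h import *
d=pickle.load(open("f0.pkl","rb"));t=d["top"]
c=cv2.resize(t["image"][150:300,180:430],None,fx=3.2,fy=3.2,interpolation=cv2.INTER_CUBIC)
cv2.imwrite("pics/crop0.png",c[:,:,::-1])
W=lambda q,z:np.array([ray(t,a,b,z)[:2] for a,b in q]).round(4)
for n,lo,hi,z,roi in [("outline",(50,120,80),(75,255,255),0,(330,180,430,280)),("white",(0,0,140),(180,70,255),.03,(295,180,346,245)),("red",(0,150,80),(8,255,255),.104,(190,230,275,275)),("yel",(22,150,80),(35,255,255),.104,(190,230,275,275)),("strip",(0,0,140),(180,70,255),.06,(185,232,272,275)),("orange",(8,150,80),(20,255,255),.03,(280,250,340,315)),("petri",(10,20,140),(35,120,255),.015,(250,130,290,170))]:
    for a,r,b in blobs(t,lo,hi,roi)[:3]: print(n,a,r,W(b,z).tolist(),W([r[0]],z))
E
```

```text
outline 4107.0 ((378.9999694824219, 229.0), (63.99999237060547, 65.99998474121094), -0.0) [[0.4352, -0.1929], [0.6038, -0.1968], [0.6026, -0.3611], [0.4342, -0.3545]] [[ 0.5183 -0.2763]]
white 1157.0 ((322.2884521484375, 212.05767822265625), (36.2814826965332, 37.654296875), 11.309932708740234) [[0.5222, -0.0761], [0.6152, -0.0957], [0.5965, -0.1847], [0.5039, -0.1643]] [[ 0.5592 -0.1302]]
red 47.0 ((220.5, 251.0), (10.0, 5.0), 90.0) [[0.4724, 0.1209], [0.4724, 0.1092], [0.4491, 0.109], [0.4492, 0.1207]] [[0.4607 0.1149]]
red 20.0 ((230.5, 250.5), (7.0, 3.0), 90.0) [[0.4699, 0.0951], [0.4699, 0.0881], [0.4536, 0.088], [0.4536, 0.095]] [[0.4618 0.0916]]
yel 43.5 ((261.5, 258.0), (6.0, 9.0), 90.0) [[0.4509, 0.0297], [0.4507, 0.0087], [0.4368, 0.0088], [0.437, 0.0297]] [[0.4439 0.0192]]
strip 2267.0 ((227.5, 251.5), (39.0, 75.0), 90.0) [[0.5091, 0.1946], [0.5079, 0.0122], [0.4138, 0.0125], [0.415, 0.1932]] [[0.4612 0.1031]]
orange 1485.0 ((309.4470520019531, 281.01177978515625), (41.86757278442383, 37.31203079223633), 77.47119140625) [[0.4292, -0.0402], [0.4485, -0.1304], [0.3487, -0.1509], [0.3298, -0.0615]] [[ 0.3888 -0.0958]]
petri 676.5 ((270.0000305175781, 151.00001525878906), (29.698484420776367, 29.698484420776367), 45.0) [[0.7202, 0.0541], [0.7752, -0.0001], [0.7194, -0.0538], [0.6649, 0.0004]] [[7.198e-01 1.000e-04]]
```

View pics/crop0.png

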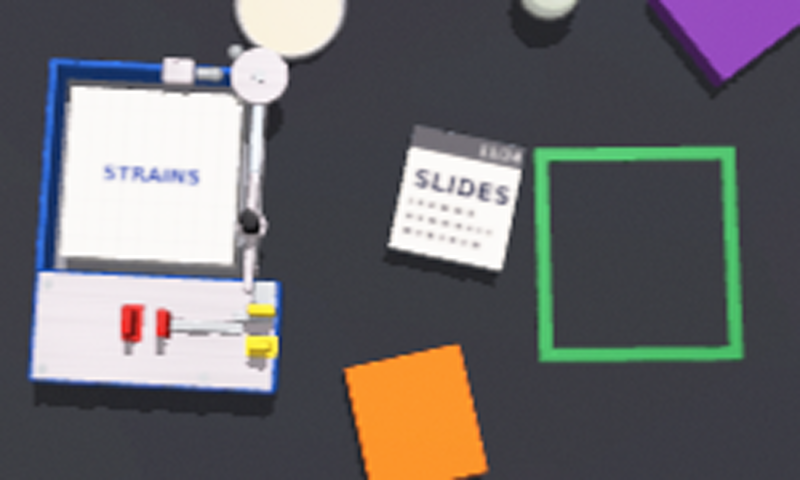

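The crop confirms it: the white-topped "SLIDES" box is at about (323,212), with its +x tilted about 12° toward -y. The outline is centred at about (379,229). Orange and purple are clearly different boxes. I'll hover at the slide box's carrier side and push it with two spread fingers.

>>> play_rows(
  commands=[
    [-27.4,-22,0,0,0,0],
    [-27.4,-22,0,0,0,0],
    [-27.4,-22,0,0,0,0],
    [-27.4,-22,0,0,0,0],
    [-27.4,-22,0,0,0,0],
  ],
  hand=60,
)

```text
time: 0.57
tool_pos: [0.3381, 0.4105, 0.2449]
tool_rot: [-0.0, 0.211, 0.977, -0.0]
contact_force: [-0.6, 0.5, -0.4]
gripper_width: 0.705
grasp_force: 0.0
```

>>> play_rows(
  commands=[
    [-27.4,-22,0,0,0,0],
    [-27.4,-22,0,0,0,0],
    [-27.4,-22,0,0,0,0],
    [-27.4,-22,0,0,0,0],
    [-27.4,-22,0,0,0,0],
  ],
)

```text
time: 0.98
tool_pos: [0.4173, 0.2536, 0.2451]
tool_rot: [-0.0, 0.212, 0.977, -0.0]
contact_force: [0.0, -0.4, 0.1]
gripper_width: 0.702
grasp_force: 0.0
```

>>> play_rows(
  commands=[
    [-27.4,-22,0,0,0,0],
    [-27.4,-22,0,0,0,0],
    [-27.4,-22,0,0,0,0],
    [-27.4,-22,0,0,0,0],
    [-27.4,-22,0,0,0,0],
  ],
)

```text
time: 1.4
tool_pos: [0.4965, 0.0967, 0.2451]
tool_rot: [-0.0, 0.212, 0.977, 0.0]
contact_force: [0.5, 1.4, 0.6]
gripper_width: 0.703
grasp_force: 0.0
```

>>> play_rows(
  commands=[
    [-27.4,-22,0,0,0,0],
    [-27.4,-22,0,0,0,0],
    [-27.4,-22,0,0,0,0],
    [-27.4,-22,0,0,0,0],
    [-27.4,-22,0,0,0,0],
  ],
)

```text
time: 1.82
tool_pos: [0.5757, -0.0602, 0.2449]
tool_rot: [-0.0, 0.212, 0.977, 0.0]
contact_force: [1.7, -0.1, -0.1]
gripper_width: 0.703
grasp_force: 0.0
```

>>> play_rows(
  commands=[
    [0,0,0,0,0,7],
    [0,0,0,0,0,7],
    [0,0,0,0,0,7],
    [0,0,0,0,0,7],
    [0,0,0,0,0,7],
  ],
)

```text
time: 2.23
tool_pos: [0.5752, -0.0586, 0.2447]
tool_rot: [-0.0, 0.499, 0.867, -0.0]
contact_force: [-0.6, -0.1, -0.5]
gripper_width: 0.704
grasp_force: 0.0
```

>>> play_rows(
  commands=[
    [0,0,0,0,0,7],
    [0,0,0,0,0,7],
    [0,0,0,0,0,7],
    [0,0,0,0,0,7],
    [0,0,0,0,0,7],
  ],
)

```text
time: 2.65
tool_pos: [0.5752, -0.0584, 0.2448]
tool_rot: [-0.0, 0.736, 0.677, -0.0]
contact_force: [-0.5, 0.4, 0.8]
gripper_width: 0.703
grasp_force: 0.0
```

>>> play_rows(
  commands=[
    [0,0,0,0,0,7],
    [0,0,0,0,0,0],
    [0,0,0,0,0,0],
  ],
)

```text
time: 2.9
tool_pos: [0.5752, -0.0584, 0.245]
tool_rot: [-0.0, 0.773, 0.634, -0.0]
contact_force: [0.6, -0.1, 0.6]
gripper_width: 0.699
grasp_force: 0.0
```

```bash
python3 - <<'E'
from plant import manip, imaging
import cv2,pickle
from h import *
s=manip.state();p=(s["tool_pos"],s["tool_rot"])
f=imaging.grab_frame("wrist");pickle.dump((f,p),open("w1.pkl","wb"))
cv2.imwrite("pics/w1.png",cv2.resize(f["image"],None,fx=1.4,fy=1.4)[:,:,::-1])
for n,lo,hi,z in [("white",(0,0,150),(180,60,255),.03),("red",(0,150,80),(8,255,255),.104),("yel",(22,150,80),(35,255,255),.104),("green",(50,120,80),(75,255,255),0)]:
    for a,r,b in blobs(f,lo,hi,(0,0,560,420),60)[:4]: print(n,a,np.round(r[0]),np.round(r[1]),np.array([ray(f,*q,z,p)[:2] for q in b]).round(3).tolist(),ray(f,*r[0],z,p)[:2].round(4))
E
```

```text
white 23059.0 [310.  62.] [306. 126.] [[0.469, 0.04], [0.513, 0.136], [0.769, 0.053], [0.748, -0.054]] [0.6237 0.0468]
white 8328.0 [118.  53.] [143. 117.] [[0.402, 0.142], [0.506, 0.146], [0.509, 0.03], [0.395, 0.023]] [0.4536 0.0882]
white 5951.5 [274. 250.] [79. 79.] [[0.522, -0.078], [0.602, -0.094], [0.586, -0.182], [0.502, -0.165]] [ 0.5534 -0.1283]
white 1179.5 [446. 287.] [50. 36.] [[0.696, -0.202], [0.72, -0.17], [0.762, -0.212], [0.739, -0.245]] [ 0.7294 -0.2068]
red 655.5 [93. 30.] [52. 19.] [[0.451, 0.093], [0.46, 0.102], [0.489, 0.084], [0.481, 0.074]] [0.4701 0.0884]
red 376.5 [98.  7.] [14. 40.] [[0.466, 0.108], [0.493, 0.103], [0.49, 0.095], [0.463, 0.1]] [0.478  0.1016]
yel 1683.5 [548. 309.] [106.  22.] [[0.775, -0.147], [0.793, -0.151], [0.795, -0.257], [0.775, -0.253]] [ 0.7845 -0.1996]
yel 1316.5 [117. 129.] [28. 60.] [[0.443, 0.031], [0.489, 0.03], [0.487, 0.009], [0.44, 0.01]] [0.4648 0.0201]
green 1489.0 [274. 335.] [ 80. 125.] [[0.456, -0.194], [0.606, -0.196], [0.605, -0.309], [0.443, -0.309]] [ 0.5282 -0.2502]
green 345.0 [205. 353.] [47.  9.] [[0.432, -0.227], [0.444, -0.225], [0.445, -0.292], [0.432, -0.293]] [ 0.4383 -0.2584]
```

View pics/w1.png

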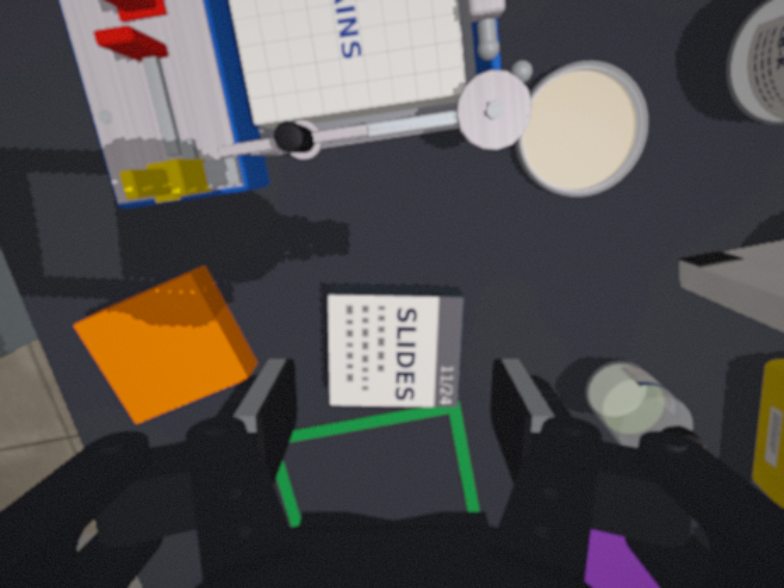

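The wrist view shows the slide box at about (395,350), square to the tool, with the outline beyond it. The handle is at about (293,136), the yellow catch at (165,180) and the red catch at the upper left. I'll lower the hand and push.

>>> play_rows(
  commands=[
    [0,0,40,0,0,0],
    [0,0,40,0,0,0],
    [0,0,40,0,0,0],
    [0,0,40,0,0,0],
    [0,0,29,0,0,0],
  ],
)

```text
time: 3.37
tool_pos: [0.5734, -0.058, 0.0525]
tool_rot: [-0.002, 0.773, 0.634, -0.001]
contact_force: [0.4, 0.7, -0.5]
gripper_width: 0.7
grasp_force: 0.0
```

>>> play_rows(
  commands=[
    [0,0,15,0,0,0],
    [0,0,14,0,0,0],
    [0,0,0,0,0,0],
  ],
)

```text
time: 3.62
tool_pos: [0.5731, -0.058, 0.0239]
tool_rot: [-0.002, 0.774, 0.634, -0.002]
contact_force: [-0.6, 0.2, -0.2]
gripper_width: 0.705
grasp_force: 0.0
```

>>> play_rows(
  commands=[
    [-10.4,-2.5,0,0,0,-0.7],
    [-10.4,-2.5,0,0,0,-0.7],
    [-10.4,-2.5,0,0,0,-0.7],
    [-10.4,-2.5,0,0,0,-0.7],
    [-10.4,-2.5,0,0,0,-0.7],
  ],
)

```text
time: 4.03
tool_pos: [0.5554, -0.1082, 0.0294]
tool_rot: [0.001, 0.754, 0.657, 0.001]
contact_force: [1.1, 0.2, -0.5]
gripper_width: 0.705
grasp_force: 0.2
```

>>> play_rows(
  commands=[
    [-10.4,-2.5,0,0,0,-0.7],
    [-10.4,-2.5,0,0,0,-0.7],
    [-10.4,-2.5,0,0,0,-0.7],
    [-10.4,-2.5,0,0,0,-0.7],
    [-10.4,-2.5,0,0,0,-0.7],
  ],
)

```text
time: 4.45
tool_pos: [0.537, -0.1587, 0.0295]
tool_rot: [0.002, 0.733, 0.68, 0.001]
contact_force: [0.2, 0.4, -0.3]
gripper_width: 0.703
grasp_force: 0.2
```

>>> play_rows(
  commands=[
    [-10.4,-2.5,0,0,0,-0.7],
    [-10.4,-2.5,0,0,0,-0.7],
    [-10.4,-2.5,0,0,0,-0.7],
    [-6,-1.5,0,0,0,-0.7],
    [-4.4,-1,0,0,0,0],
  ],
)

```text
time: 4.87
tool_pos: [0.5243, -0.1997, 0.0291]
tool_rot: [0.001, 0.717, 0.697, 0.001]
contact_force: [0.4, 0.6, 1.2]
gripper_width: 0.702
grasp_force: 0.5
```

```bash
cat > look.py <<'E'
from plant import manip, imaging
import cv2
from h import *
f=imaging.grab_frame("top");s=manip.state();print(s["tool_pos"].round(4),s["contact_force"].round(1))
for n,lo,hi,z in [("white",(0,0,140),(180,70,255),.03),("outline",(50,120,80),(75,255,255),0)]:
    for a,r,b in blobs(f,lo,hi,(300,185,425,280),40)[:2]: print(n,a,[np.round(x,1).tolist() for x in r[:2]],r[2],np.array([ray(f,*q,z)[:2] for q in b]).round(3).tolist())
cv2.imwrite("pics/slide.png",cv2.resize(f["image"][150:300,290:440],None,fx=4,fy=4)[:,:,::-1])
E
python3 look.py
```

```text
[ 0.5241 -0.2001  0.0288] [-0.  -1.2 -0.2]
white 95.0 [[367.0, 240.0], [8.0, 18.0]] 90.0 [[0.499, -0.218], [0.498, -0.263], [0.479, -0.262], [0.479, -0.217]]
outline 359.5 [[395.0, 229.0], [67.4, 31.0]] 87.39744567871094 [[0.603, -0.276], [0.606, -0.356], [0.434, -0.357], [0.431, -0.279]]
```

>>> play_rows(
  commands=[
    [-7,-1.5,0,0,0,-0.7],
    [-6,-1.5,0,0,0,0],
    [-3,0,0,0,0,0],
    [0,0,0,0,0,0],
  ],
)

```text
time: 5.25
tool_pos: [0.5199, -0.2152, 0.0274]
tool_rot: [0.0, 0.713, 0.701, -0.0]
contact_force: [-0.4, -0.5, -0.2]
gripper_width: 0.704
grasp_force: 0.0
```

>>> play_rows(
  commands=[
    [10,0,0,0,0,0],
    [10,0,0,0,0,0],
    [0,0,-40,0,0,0],
    [0,0,-40,0,0,0],
    [0,0,-40,0,0,0],
  ],
)

```text
time: 5.67
tool_pos: [0.5193, -0.1925, 0.1473]
tool_rot: [-0.002, 0.712, 0.702, -0.0]
contact_force: [1.6, 0.2, 0.0]
gripper_width: 0.702
grasp_force: 0.0
```

>>> play_rows(
  commands=[
    [30,0,-40,0,0,0],
    [40,0,-40,0,0,0],
    [40,0,0,0,0,0],
    [40,0,0,0,0,0],
    [0,0,0,0,0,0],
  ],
)

```text
time: 6.08
tool_pos: [0.5222, -0.0536, 0.2108]
tool_rot: [-0.001, 0.71, 0.704, 0.001]
contact_force: [-0.0, -1.0, -0.7]
gripper_width: 0.7
grasp_force: 0.0
```

```bash
python3 look.py
```

```text
[ 0.5221 -0.0562  0.2101] [-0.1  0.3 -0.1]
white 1182.0 [[380.0, 227.0], [38.0, 36.0]] 90.0 [[0.569, -0.23], [0.568, -0.32], [0.473, -0.316], [0.474, -0.227]]
outline 4107.0 [[379.0, 229.0], [64.0, 66.0]] -0.0 [[0.435, -0.193], [0.604, -0.197], [0.603, -0.361], [0.434, -0.355]]
```

The slide box is now inside the tape, with about 22 mm to spare on each side. Next is a near look at the catches and handle from above the deck.

>>> play_rows(
  commands=[
    [32,-15,-10,0,0,0],
    [32,-15,-10,0,0,0],
    [32,-15,-10,0,0,0],
    [20,-12,-5,0,0,0],
    [0,0,0,0,0,0],
  ],
)

```text
time: 6.55
tool_pos: [0.4663, 0.0594, 0.2462]
tool_rot: [0.0, 0.712, 0.703, 0.001]
contact_force: [0.6, -0.2, 0.8]
gripper_width: 0.702
grasp_force: 0.0
```

```bash
python3 - <<'E'
from plant import manip, imaging
import cv2,pickle
from h import *
s=manip.state();p=(s["tool_pos"],s["tool_rot"]);print(p)
f=imaging.grab_frame("wrist");pickle.dump((f,p),open("w2.pkl","wb"))
cv2.imwrite("pics/w2.png",cv2.resize(f["image"],None,fx=1.4,fy=1.4)[:,:,::-1])
E
```

```text
(array([0.4663005 , 0.05943842, 0.24615302]), array([2.31060677e-04, 7.11584024e-01, 7.02600446e-01, 8.58551876e-04]))
```

View pics/w2.png

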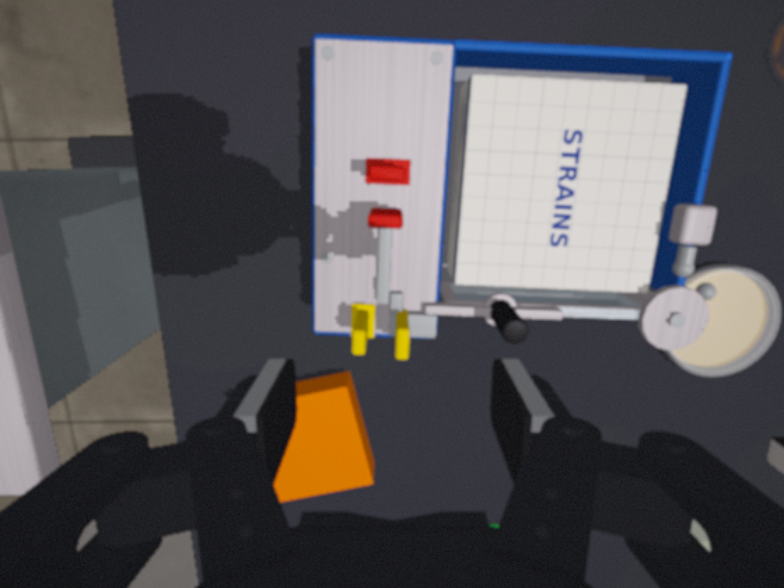

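The view shows, in 1.4× pixels:
- **Deck corners:** (314,37), (455,42), (437,337) and (314,333)
- **Red post and tab:** (388,172) and (386,218)
- **Yellow tops:** post (359,346) and tab (402,350)
- **Handle top:** (515,330)
- **Cam disc:** (672,320)

```bash
python3 - <<'E'
import pickle
from h import *
f,p=pickle.load(open("w2.pkl","rb"))
P=lambda u,v,z:ray(f,u/1.4,v/1.4,z,p)[:2]
I=[(314,37),(455,42),(437,337),(314,333)];C=np.array([[-166,83],[-80,83],[-80,-105],[-166,-105]])/1e3
W=np.array([P(*q,.06) for q in I]);print(W.round(4).tolist())
a=W.mean(0);c=C.mean(0);H=(C-c).T@(W-a);th=np.arctan2(H[0,1]-H[1,0],H[0,0]+H[1,1])
R=np.array([[np.cos(th),-np.sin(th)],[np.sin(th),np.cos(th)]]);o=a-R@c
print("carrier",o,np.degrees(th),"res",(W-(C@R.T+o)).round(4).tolist())
car=lambda w:((w-o)@R*1e3).round(1)
for n,u,v,z in [("handle",515,331,.108),("cam",672,320,.074)]: w=P(u,v,z);print(n,w,car(w))
h=cv2.cvtColor(f["image"],cv2.COLOR_RGB2HSV)
for n,lo,hi in [("red",(0,150,60),(8,255,255)),("yel",(22,150,60),(35,255,255))]:
    for ar,r,b in blobs(f,lo,hi,(230,100,320,270)):
        x,y,w_,h_=cv2.boundingRect(b.astype(int));print(n,(x,y,w_,h_))
        print(h[y:y+h_,x+w_//2,2].tolist(), h[y+h_-4,x:x+w_,2].tolist())
        for q in b: print("   ",P(*(q*1.4),.104).round(4),car(P(*(q*1.4),.104)),car(P(*(q*1.4),.06)))
E
```

```text
[[0.422, 0.1957], [0.5045, 0.192], [0.496, 0.0081], [0.4117, 0.0122]]
carrier [0.58195498 0.10680407] -2.8825027573114186 res [[0.0016, -0.0024], [-0.0017, -0.0017], [-0.0008, 0.0022], [0.0008, 0.0019]]
handle [0.53677926 0.02913271] [-41.2 -79.8]
cam [0.64740615 0.02303819] [ 69.6 -80.4]
red (262, 114, 30, 17)
[195, 185, 156, 138, 151, 176, 194, 201, 204, 204, 205, 204, 199, 187, 175, 182, 195] [197, 192, 182, 177, 181, 183, 183, 185, 182, 184, 183, 184, 185, 186, 186, 187, 188, 190, 192, 191, 192, 194, 195, 196, 196, 194, 190, 195, 202, 202]
    [0.4532 0.1261] [-129.6   12.8] [-131.8   12.7]
    [0.4749 0.1259] [-107.8   13.6] [-106.5   13.7]
    [0.4749 0.1141] [-107.3    1.9] [-1.059e+02  1.000e-01]
    [0.4529 0.1144] [-129.3    1.1] [-131.5   -0.9]
red (262, 148, 25, 15)
[117, 117, 112, 112, 130, 158, 182, 198, 203, 204, 203, 200, 182, 150, 137] [132, 139, 147, 151, 154, 165, 182, 195, 199, 199, 198, 200, 200, 201, 202, 204, 204, 203, 205, 204, 204, 206, 206, 203, 193]
    [0.4528 0.091 ] [-128.2  -22.3] [-130.2  -28. ]
    [0.4536 0.1004] [-127.9  -12.9] [-129.8  -17.1]
    [
[... 358 characters left out ...]
 129, 71, 66, 63, 66, 66, 63]
    [0.4421 0.0457] [-136.6  -68.1] [-140.   -81.3]
    [0.4551 0.0455] [-123.7  -67.6] [-124.9  -80.7]
    [0.4543 0.0142] [-122.8  -99. ] [-123.9 -117.1]
    [0.441  0.0143] [-136.2  -99.4] [-139.4 -117.7]
yel (282, 222, 11, 35)
[137, 131, 129, 131, 131, 129, 132, 130, 131, 130, 131, 138, 165, 190, 208, 218, 221, 220, 220, 220, 220, 218, 220, 219, 219, 219, 219, 220, 220, 220, 219, 219, 218, 211, 185] [151, 190, 209, 216, 218, 219, 221, 221, 212, 178, 122]
    [0.4672 0.0411] [-111.3  -71.4] [-110.6  -85.1]
    [0.4753 0.041 ] [-103.2  -71.1] [-101.1  -84.8]
    [0.4752 0.0112] [-101.8 -100.9] [ -99.5 -119.4]
    [0.4668 0.0113] [-110.2 -101.2] [-109.2 -119.7]
```

>>> play_rows(
  commands=[
    [0,0,0,0,0,7.1],
    [0,0,0,0,0,7.1],
    [0,0,0,0,0,7.1],
    [0,0,0,0,0,7.1],
    [0,0,0,0,0,7.1],
  ],
)

```text
time: 7.02
tool_pos: [0.4675, 0.0555, 0.244]
tool_rot: [-0.0, 0.895, 0.447, -0.001]
contact_force: [0.8, -0.3, -0.5]
gripper_width: 0.697
grasp_force: 0.0
```

>>> play_rows(
  commands=[
    [0,0,0,0,0,7.1],
    [0,0,0,0,0,7.1],
    [0,0,0,0,0,7.1],
    [0,0,0,0,0,7.1],
    [0,0,0,0,0,7.1],
  ],
)

```text
time: 7.43
tool_pos: [0.4676, 0.0554, 0.244]
tool_rot: [0.0, 0.988, 0.153, -0.001]
contact_force: [0.2, -0.5, 0.6]
gripper_width: 0.702
grasp_force: 0.0
```

>>> play_rows(
  commands=[
    [0,0,0,0,0,7.1],
    [0,0,0,0,0,7.1],
    [0,0,0,0,0,7.1],
    [-2.8,-26.6,0,0,0,0],
    [-2.8,-26.6,0,0,0,0],
  ],
)

```text
time: 7.85
tool_pos: [0.4653, 0.1087, 0.244]
tool_rot: [0.0, 1.0, -0.031, -0.001]
contact_force: [0.3, 0.1, 0.8]
gripper_width: 0.703
grasp_force: 0.0
```

>>> play_rows(
  commands=[
    [0,0,30,0,0,0],
    [0,0,30,0,0,0],
    [0,0,30,0,0,0],
    [0,0,0,0,0,0],
    [0,0,0,0,0,0],
  ],
)

```text
time: 8.27
tool_pos: [0.4636, 0.1092, 0.1528]
tool_rot: [0.0, 1.0, -0.029, -0.003]
contact_force: [-0.3, -0.1, 1.0]
gripper_width: 0.702
grasp_force: 0.0
```

```bash
python3 - <<'E'
from plant import manip, imaging
import cv2,pickle
from h import *
s=manip.state();p=(s["tool_pos"],s["tool_rot"]);print(p,np.degrees(2*np.arctan2(p[1][2],p[1][1])))
f=imaging.grab_frame("wrist");pickle.dump((f,p),open("w3.pkl","wb"))
cv2.imwrite("pics/w3.png",cv2.resize(f["image"],None,fx=1.4,fy=1.4)[:,:,::-1])
E
```

```text
(array([0.46359674, 0.10920226, 0.15280245]), array([ 4.85947470e-04,  9.99575183e-01, -2.90133441e-02, -2.72823323e-03])) -3.325163723488578
```

View pics/w3.png

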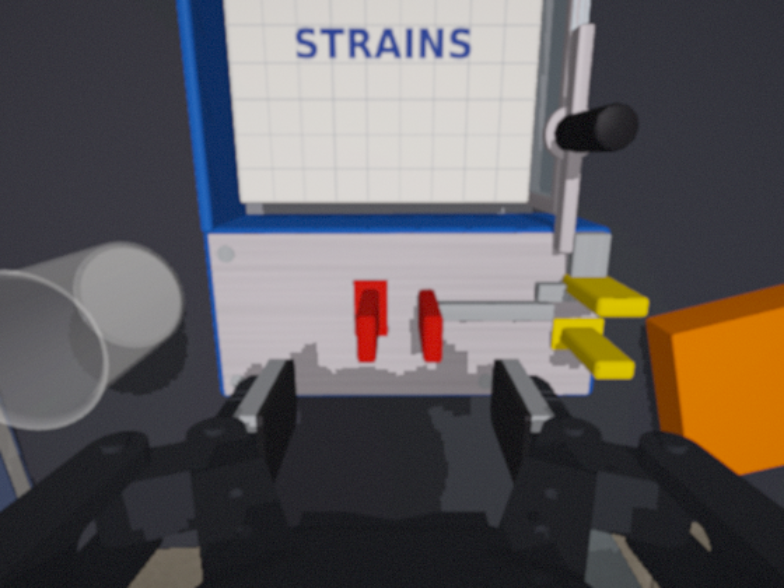

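The view shows the red post top at about (367,342) and the red tab top at (433,342). The yellow tab top is at (625,303), the yellow post top at (610,367) and the handle top at (618,128).

```bash
python3 - <<'E'
import pickle
from h import *
f,p=pickle.load(open("w3.pkl","rb"))
th=np.radians(-2.9);R=np.array([[np.cos(th),-np.sin(th)],[np.sin(th),np.cos(th)]]);o=np.array([.58195,.1068])
for n,u,v,z in [("rpost far",368,318,.104),("rpost near",367,359,.104),("rtab far",432,318,.104),("rtab near",433,360,.104),("ytabL",600,303,.104),("ytabR",647,303,.104),("ypostR near",632,377,.104),("ypostR far",628,361,.104),("handle",618,128,.108)]:
    w=ray(f,u/1.4,v/1.4,z,p)[:2]; print(n,w.round(4),((w-o)@R*1e3).round(1))
h=cv2.cvtColor(f["image"],cv2.COLOR_RGB2HSV)[:,:,2]
for u,v0,v1 in [(262,200,260),(309,200,260)]: print(h[v0:v1,u].tolist())
for u0,u1,v in [(250,280,250),(295,320,250),(390,470,217),(390,470,265)]: print(h[v,u0:u1].tolist())
E
```

```text
rpost far [0.4724 0.1176] [-110.     5.2]
rpost near [0.4555 0.1192] [-126.9    6. ]
rtab far [0.4709 0.0931] [-110.2  -19.3]
rtab near [0.4535 0.0933] [-127.6  -19.9]
ytabL [0.4732 0.0291] [-104.7  -83.1]
ytabR [0.4722 0.0112] [-104.8 -101. ]
ypostR near [0.4416 0.0146] [-135.5  -99.1]
ypostR far [0.4486 0.0167] [-128.6  -96.7]
handle [0.5362 0.0282] [-41.7 -80.8]
[177, 194, 199, 202, 200, 193, 172, 148, 136, 137, 140, 137, 138, 139, 138, 141, 140, 140, 140, 141, 140, 140, 139, 141, 143, 158, 182, 193, 196, 198, 199, 198, 198, 199, 198, 199, 200, 198, 199, 199, 198, 198, 197, 197, 198, 198, 197, 198, 198, 198, 197, 198, 196, 197, 196, 197, 196, 191, 181, 180]
[189, 191, 189, 188, 187, 182, 174, 157, 145, 141, 136, 138, 137, 136, 140, 138, 140, 139, 140, 140, 139, 141, 142, 140, 145, 162, 181, 194, 197, 197, 199, 198, 198, 198, 198, 198, 199, 198, 199, 198, 198, 198, 198, 198, 197, 197, 198, 199, 197, 199, 198, 197, 196, 197, 197, 196, 196, 190, 182, 181]
[189, 189, 189, 184, 171, 172, 183, 193, 196, 197, 197, 199, 197, 196, 197, 194, 189, 176, 156, 161, 179, 187, 187, 187, 188, 188,
[... 230 characters left out ...]
4, 130, 131, 131, 133, 134, 131, 131, 129, 127, 124, 121, 122, 121, 117, 121, 119, 117, 121, 137, 159, 184, 197, 206, 213, 217, 217, 218, 216, 218, 217, 217, 218, 218, 218, 217, 219, 217, 218, 217, 218, 219, 217, 218, 218, 217, 217, 218, 217, 218, 218, 217, 218, 218, 218, 212, 191, 145, 85, 65, 61, 62, 65, 63]
[187, 187, 187, 187, 187, 186, 186, 188, 186, 188, 187, 188, 188, 188, 187, 187, 188, 188, 187, 189, 188, 188, 187, 187, 186, 187, 188, 187, 185, 176, 159, 134, 122, 131, 157, 180, 196, 205, 211, 214, 216, 215, 215, 214, 215, 216, 214, 215, 214, 214, 214, 215, 215, 214, 215, 213, 214, 215, 215, 217, 215, 203, 167, 108, 65, 65, 64, 62, 59, 52, 42, 44, 40, 41, 41, 67, 101, 117, 123, 121]
```

>>> play_rows(
  commands=[
    [0,-2.9,20,0,0,0],
    [0,0,20,0,0,0],
    [0,0,13,0,0,0],
    [0,0,10,0,0,0],
    [0,0,0,0,0,0],
  ],
)

```text
time: 8.73
tool_pos: [0.4652, 0.1128, 0.092]
tool_rot: [0.0, 1.0, -0.029, -0.0]
contact_force: [-0.2, 0.7, -0.5]
gripper_width: 0.7
grasp_force: 0.0
```

>>> play_rows(
  commands=[
    [0,0,0,0,0,0],
    [0,0,0,0,0,0],
    [0,0,0,0,0,0],
  ],
  hand=36,
)

```text
time: 8.98
tool_pos: [0.4665, 0.1124, 0.0942]
tool_rot: [0.001, 1.0, -0.028, 0.002]
contact_force: [-1.1, -5.0, 2.4]
gripper_width: 0.42
grasp_force: 2.0
```

>>> play_rows(
  commands=[
    [0,0,0,0,0,0],
    [0,0,0,0,0,0],
    [0,0,0,0,0,0],
    [0,0,0,0,0,0],
  ],
  hand=24,
)

```text
time: 9.32
tool_pos: [0.4656, 0.113, 0.0926]
tool_rot: [0.0, 1.0, -0.028, 0.001]
contact_force: [1.3, -4.8, 1.9]
gripper_width: 0.281
grasp_force: 2.0
```

>>> play_rows(
  commands=[
    [0,0,0,0,0,0],
    [0,0,0,0,0,0],
    [0,0,0,0,0,0],
    [0,0,0,0,0,0],
  ],
  hand=15,
)

```text
time: 9.65
tool_pos: [0.4655, 0.113, 0.0928]
tool_rot: [0.0, 1.0, -0.028, 0.0]
contact_force: [0.5, -4.2, 4.3]
gripper_width: 0.241
grasp_force: 62.1
```

Red is squeezed to its stop: the width has closed and the pads are at full grip force. I'll release and go to yellow.

>>> play_rows(
  commands=[
    [0,0,0,0,0,0],
    [0,0,0,0,0,0],
    [0,0,0,0,0,0],
    [0,0,-30,0,0,0],
    [0,0,-40,0,0,0],
  ],
  hand=60,
)

```text
time: 10.07
tool_pos: [0.4613, 0.1134, 0.1578]
tool_rot: [-0.0, 1.0, -0.028, -0.005]
contact_force: [0.5, -0.0, 0.5]
gripper_width: 0.701
grasp_force: 0.0
```

>>> play_rows(
  commands=[
    [0,0,-10,0,0,-6.95],
    [0,0,-10,0,0,-6.95],
    [0,0,0,0,0,-6.95],
    [0,0,0,0,0,-6.95],
    [0,0,0,0,0,-6.95],
  ],
)

```text
time: 10.48
tool_pos: [0.4648, 0.1137, 0.182]
tool_rot: [-0.001, 0.962, 0.274, 0.0]
contact_force: [-0.5, 0.4, -0.0]
gripper_width: 0.706
grasp_force: 0.0
```

>>> play_rows(
  commands=[
    [0,0,0,0,0,-6.95],
    [0,0,0,0,0,-6.95],
    [0,0,0,0,0,-6.95],
    [0,0,0,0,0,-6.95],
    [0,0,0,0,0,-6.95],
  ],
)

```text
time: 10.9
tool_pos: [0.4645, 0.1137, 0.1815]
tool_rot: [-0.001, 0.836, 0.549, -0.0]
contact_force: [-0.8, 0.2, -0.3]
gripper_width: 0.704
grasp_force: 0.0
```

>>> play_rows(
  commands=[
    [0,0,0,0,0,-6.95],
    [0,0,0,0,0,-6.95],
    [0,0,0,0,0,-6.95],
    [-30,-3,0,0,0,0],
    [-30,-3,0,0,0,0],
  ],
)

```text
time: 11.32
tool_pos: [0.4555, 0.0543, 0.1815]
tool_rot: [-0.001, 0.723, 0.69, 0.0]
contact_force: [-0.5, -0.4, 0.5]
gripper_width: 0.704
grasp_force: 0.0
```

>>> play_rows(
  commands=[
    [-32,-2,0,0,0,0],
    [0,0,10,0,0,0],
    [0,0,0,0,0,0],
    [0,0,0,0,0,0],
  ],
)

```text
time: 11.65
tool_pos: [0.4517, 0.0222, 0.171]
tool_rot: [-0.001, 0.725, 0.689, -0.0]
contact_force: [-0.5, 1.1, 0.2]
gripper_width: 0.701
grasp_force: 0.0
```

```bash
python3 - <<'E'
from plant import manip, imaging
import cv2,pickle
from h import *
s=manip.state();p=(s["tool_pos"],s["tool_rot"]);print(p,np.degrees(2*np.arctan2(p[1][2],p[1][1])))
f=imaging.grab_frame("wrist");pickle.dump((f,p),open("w4.pkl","wb"))
cv2.imwrite("pics/w4.png",cv2.resize(f["image"],None,fx=1.4,fy=1.4)[:,:,::-1])
E
```

```text
(array([0.45165191, 0.02215817, 0.1710434 ]), array([-1.24155063e-03,  7.24938448e-01,  6.88812456e-01, -3.23768456e-04])) 87.07244534506691
```

View pics/w4.png

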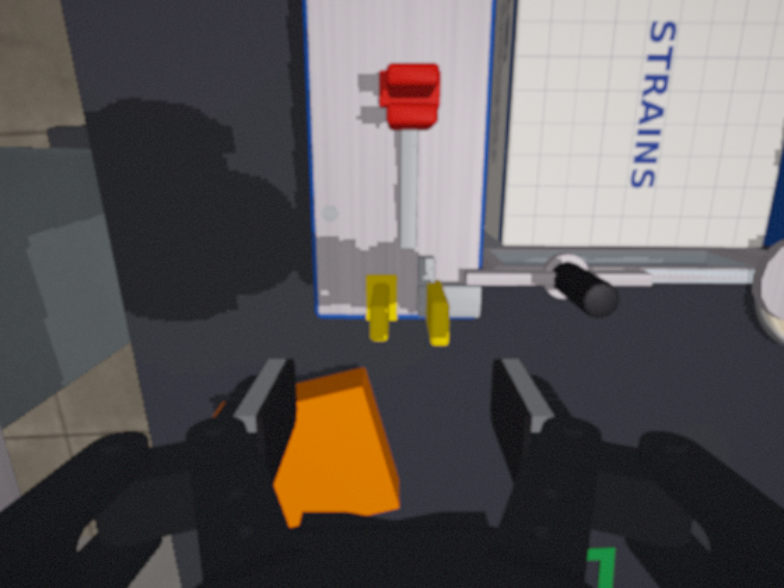

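The view shows the red tab squeezed against its post at about (410,95). The yellow post top is at (379,325), the yellow tab top at (440,328), and the handle top at (600,299).

```bash
python3 - <<'E'
import pickle
from h import *
f,p=pickle.load(open("w4.pkl","rb"))
h=cv2.cvtColor(f["image"],cv2.COLOR_RGB2HSV)[:,:,2]
print(h[195:250,271].tolist());print(h[195:255,314].tolist());print(h[236,255:335].tolist())
for n,u,v,z in [("ypost",379,325,.104),("ytab",440,328,.104),("handle",600,299,.108)]:
    print(n,ray(f,u/1.4,v/1.4,z,p)[:2].round(4))
E
```

```text
[132, 145, 157, 159, 160, 157, 153, 139, 132, 131, 131, 131, 132, 131, 132, 130, 132, 131, 130, 133, 132, 130, 132, 140, 150, 154, 159, 160, 161, 158, 159, 158, 159, 157, 158, 157, 158, 159, 160, 157, 158, 157, 157, 158, 156, 157, 161, 171, 159, 112, 65, 63, 66, 64, 63]
[200, 200, 200, 197, 187, 167, 143, 131, 131, 132, 130, 132, 130, 132, 128, 131, 130, 131, 132, 135, 140, 150, 154, 156, 159, 159, 159, 157, 159, 158, 157, 159, 160, 155, 158, 157, 158, 158, 157, 158, 158, 157, 160, 157, 158, 168, 195, 215, 220, 218, 209, 182, 124, 70, 65, 66, 61, 65, 64, 65]
[62, 64, 65, 65, 65, 62, 64, 64, 89, 126, 146, 154, 158, 157, 158, 157, 157, 157, 157, 156, 151, 138, 110, 76, 65, 66, 64, 64, 62, 66, 65, 64, 63, 66, 67, 62, 66, 61, 64, 63, 69, 63, 62, 64, 66, 67, 63, 63, 64, 63, 82, 107, 128, 142, 150, 156, 157, 157, 159, 157, 156, 159, 156, 158, 154, 132, 92, 63, 65, 62, 66, 63, 62, 68, 62, 66, 66, 63, 62, 64]
ypost [0.4454 0.0213]
ytab [0.4712 0.0186]
handle [0.5366 0.0293]
```

>>> play_rows(
  commands=[
    [-1,0,25,0,0,0],
    [0,0,25,0,0,0],
    [0,0,19,0,0,0],
    [0,0,10,0,0,0],
    [0,0,0,0,0,0],
  ],
)

```text
time: 12.12
tool_pos: [0.4505, 0.0218, 0.0906]
tool_rot: [-0.002, 0.724, 0.69, -0.002]
contact_force: [-0.2, -0.1, 0.1]
gripper_width: 0.701
grasp_force: 0.0
```

>>> play_rows(
  commands=[
    [0,0,0,0,0,0],
    [0,0,0,0,0,0],
  ],
)

```text
time: 12.28
tool_pos: [0.4535, 0.021, 0.0946]
tool_rot: [0.001, 0.725, 0.689, 0.001]
contact_force: [0.0, -0.4, 0.3]
gripper_width: 0.701
grasp_force: 0.0
```

>>> play_rows(
  commands=[
    [0,0,0,0,0,0],
    [0,0,0,0,0,0],
    [0,0,0,0,0,0],
  ],
  hand=36,
)

```text
time: 12.53
tool_pos: [0.4546, 0.0206, 0.0952]
tool_rot: [0.002, 0.725, 0.689, 0.002]
contact_force: [3.9, 0.8, 3.2]
gripper_width: 0.422
grasp_force: 2.0
```

>>> play_rows(
  commands=[
    [0,0,0,0,0,0],
    [0,0,0,0,0,0],
    [0,0,0,0,0,0],
    [0,0,0,0,0,0],
  ],
  hand=24,
)

```text
time: 12.87
tool_pos: [0.4532, 0.0205, 0.0941]
tool_rot: [0.001, 0.725, 0.689, 0.001]
contact_force: [2.0, -0.1, 4.1]
gripper_width: 0.275
grasp_force: 2.7
```

>>> play_rows(
  commands=[
    [0,0,0,0,0,0],
    [0,0,0,0,0,0],
    [0,0,0,0,0,0],
    [0,0,0,0,0,0],
  ],
  hand=15,
)

```text
time: 13.2
tool_pos: [0.452, 0.0205, 0.0942]
tool_rot: [-0.001, 0.725, 0.689, -0.001]
contact_force: [-3.9, -1.3, 11.7]
gripper_width: 0.238
grasp_force: 62.0
```

Yellow is squeezed fully. I'll release, lift, turn square to the gate and move over the handle.

>>> play_rows(
  commands=[
    [0,0,0,0,0,0],
    [0,0,0,0,0,0],
    [0,0,0,0,0,0],
    [0,0,-30,0,0,0],
    [0,0,-40,0,0,0],
  ],
  hand=60,
)

```text
time: 13.62
tool_pos: [0.4484, 0.0211, 0.1586]
tool_rot: [-0.005, 0.725, 0.689, -0.004]
contact_force: [1.6, -0.2, 0.1]
gripper_width: 0.699
grasp_force: 0.0
```

>>> play_rows(
  commands=[
    [0,0,-10,0,0,6.93],
    [0,0,0,0,0,6.93],
    [0,0,0,0,0,6.93],
    [0,0,0,0,0,6.93],
    [0,0,0,0,0,6.93],
  ],
)

```text
time: 14.03
tool_pos: [0.4517, 0.0207, 0.1723]
tool_rot: [-0.0, 0.898, 0.439, -0.001]
contact_force: [0.1, -0.4, -0.2]
gripper_width: 0.706
grasp_force: 0.0
```

>>> play_rows(
  commands=[
    [0,0,0,0,0,6.93],
    [0,0,0,0,0,6.93],
    [0,0,0,0,0,6.93],
    [0,0,0,0,0,6.93],
    [0,0,0,0,0,6.93],
  ],
)

```text
time: 14.45
tool_pos: [0.4516, 0.0207, 0.1721]
tool_rot: [-0.0, 0.988, 0.152, -0.001]
contact_force: [-0.1, -0.8, -0.5]
gripper_width: 0.699
grasp_force: 0.0
```

>>> play_rows(
  commands=[
    [0,0,0,0,0,6.93],
    [0,0,0,0,0,6.93],
    [0,0,0,0,0,6.93],
    [28,-4,0,0,0,0],
    [28,-4,0,0,0,0],
  ],
)

```text
time: 14.87
tool_pos: [0.508, 0.0259, 0.1719]
tool_rot: [-0.0, 1.0, -0.026, -0.001]
contact_force: [0.6, -0.6, 1.5]
gripper_width: 0.703
grasp_force: 0.0
```

>>> play_rows(
  commands=[
    [27.5,-4.5,0,0,0,0],
    [0,0,0,0,0,0],
    [0,0,0,0,0,0],
    [0,0,0,0,0,0],
  ],
)

```text
time: 15.2
tool_pos: [0.5354, 0.0288, 0.1721]
tool_rot: [-0.0, 1.0, -0.026, -0.001]
contact_force: [0.5, -1.3, -0.5]
gripper_width: 0.703
grasp_force: 0.0
```

```bash
python3 - <<'E'
from plant import manip, imaging
import cv2,pickle
from h import *
f1,p1=pickle.load(open("w1.pkl","rb"))
for u,v in [(680,265),(690,287),(784,335)]: print("pillar",ray(f1,u/1.4,v/1.4,0,p1))
s=manip.state();p=(s["tool_pos"],s["tool_rot"]);print(p,np.degrees(2*np.arctan2(p[1][2],p[1][1])))
f=imaging.grab_frame("wrist");pickle.dump((f,p),open("w5.pkl","wb"))
cv2.imwrite("pics/w5.png",cv2.resize(f["image"],None,fx=1.4,fy=1.4)[:,:,::-1])
E
```

```text
pillar [ 0.79250877 -0.11515156  0.        ]
pillar [ 0.79951051 -0.13466676  0.        ]
pillar [ 0.87296206 -0.19044637  0.        ]
(array([0.53537109, 0.02882268, 0.17211395]), array([-1.31971412e-05,  9.99660155e-01, -2.60395747e-02, -1.23111932e-03])) -2.984255036896725
```

View pics/w5.png

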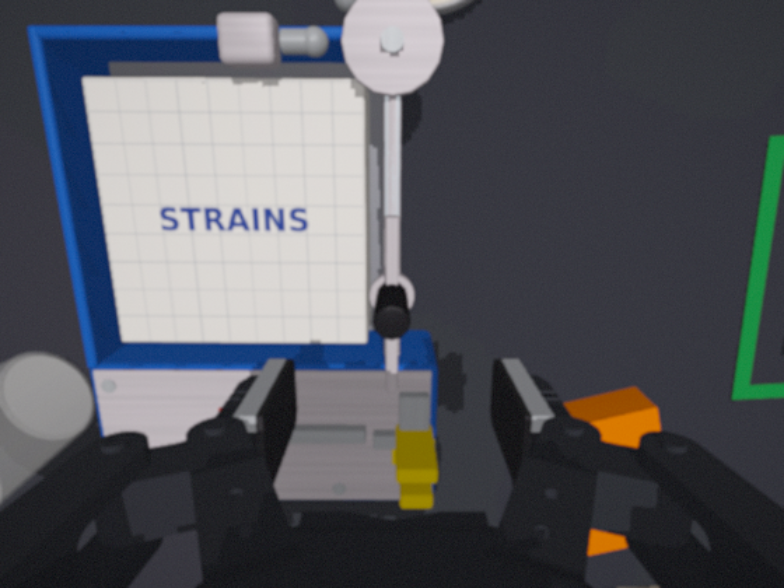

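The handle top at (392,323) is centred between the fingers, in line with the hinge disc at (393,41), and the yellow tab is squeezed. I'll lower and grip.

>>> play_rows(
  commands=[
    [1,0,25,0,0,0],
    [0,0,25,0,0,0],
    [0,0,18,0,0,0],
    [0,0,10,0,0,0],
    [0,0,0,0,0,0],
  ],
)

```text
time: 15.67
tool_pos: [0.5346, 0.0288, 0.0924]
tool_rot: [-0.0, 1.0, -0.026, -0.003]
contact_force: [0.6, -0.4, -0.3]
gripper_width: 0.704
grasp_force: 0.0
```

>>> play_rows(
  commands=[
    [0,0,0,0,0,0],
    [0,0,0,0,0,0],
    [0,0,0,0,0,0],
    [0,0,0,0,0,0],
    [0,0,0,0,0,0],
  ],
  hand=5,
)

```text
time: 16.08
tool_pos: [0.5384, 0.0286, 0.097]
tool_rot: [0.0, 1.0, -0.026, 0.001]
contact_force: [-2.2, -0.5, 6.3]
gripper_width: 0.163
grasp_force: 58.4
```

>>> play_rows(
  commands=[
    [0,0,0,0,0,0],
    [0,0,0,0,0,0],
  ],
)

```text
time: 16.25
tool_pos: [0.5384, 0.0287, 0.097]
tool_rot: [0.0, 1.0, -0.026, 0.001]
contact_force: [-1.3, 0.3, 6.2]
gripper_width: 0.163
grasp_force: 58.4
```

>>> play_rows(
  commands=[
    [0.4,10,0,0,0,-5],
    [0.4,10,0,0,0,-5],
    [0.4,10,0,0,0,-5],
    [0.4,10,0,0,0,-5],
  ],
)

```text
time: 16.58
tool_pos: [0.5436, -0.011, 0.097]
tool_rot: [0.0, 0.989, 0.15, 0.002]
contact_force: [0.8, 2.3, 4.2]
gripper_width: 0.164
grasp_force: 58.4
```

>>> play_rows(
  commands=[
    [0.4,10,0,0,0,-5],
    [0.4,10,0,0,0,-5],
    [0.4,10,0,0,0,-5],
    [0.4,10,0,0,0,-5],
  ],
)

```text
time: 16.92
tool_pos: [0.5614, -0.0455, 0.0969]
tool_rot: [-0.001, 0.948, 0.319, 0.002]
contact_force: [1.7, 4.7, 4.1]
gripper_width: 0.161
grasp_force: 58.5
```

>>> play_rows(
  commands=[
    [0.4,10,0,0,0,-5],
    [0.4,10,0,0,0,-5],
    [0.4,10,0,0,0,-5],
    [0.4,10,0,0,0,-5],
  ],
)

```text
time: 17.25
tool_pos: [0.5911, -0.0726, 0.097]
tool_rot: [-0.0, 0.878, 0.479, 0.003]
contact_force: [1.8, 6.8, 5.7]
gripper_width: 0.165
grasp_force: 58.8
```

>>> play_rows(
  commands=[
    [0.4,10,0,0,0,-5],
    [0.4,10,0,0,0,-5],
    [0.4,10,0,0,0,-5],
    [0.4,10,0,0,0,-5],
  ],
)

```text
time: 17.58
tool_pos: [0.6272, -0.0875, 0.0969]
tool_rot: [-0.001, 0.781, 0.624, 0.002]
contact_force: [-1.7, 9.0, 6.9]
gripper_width: 0.163
grasp_force: 59.0
```

>>> play_rows(
  commands=[
    [0.4,10,0,0,0,-5],
    [0.4,10,0,0,0,-5],
    [0.2,6,0,0,0,-3],
    [0.2,4,0,0,0,-2],
    [0,0,0,0,0,0],
  ],
)

```text
time: 18.0
tool_pos: [0.6565, -0.09, 0.0969]
tool_rot: [-0.001, 0.694, 0.72, 0.002]
contact_force: [-2.9, 6.5, 8.4]
gripper_width: 0.161
grasp_force: 59.2
```

```bash
python3 - <<'E'
from plant import manip, imaging
from h import *
s=manip.state();p=s["tool_pos"];print(s["time"],p,s["contact_force"],s["joint_pos"].round(2))
h=np.array([.6514,.0232])+[.001,0]
d=p[:2]-h;print("theta",np.degrees(np.arctan2(d[1],d[0]))%360-177.1,np.hypot(*d))
P=np.array([[.5384,.0287],[.5436,-.011],[.5614,-.0455],p[:2]])
A=np.c_[2*P,np.ones(4)];x=np.linalg.lstsq(A,(P**2).sum(1),rcond=None)[0];print("fit hinge",x[:2],np.sqrt(x[2]+x[:2]@x[:2]))
f=imaging.grab_frame("top")
cv2.imwrite("pics/end.png",cv2.resize(f["image"][100:300,140:440],None,fx=2.6,fy=2.6)[:,:,::-1])
E
```

```text
18.0 [ 0.65654837 -0.09000529  0.09692187] [-2.85449083  6.485982    8.4129575 ] [-0.25  0.27  1.63  0.    1.24 -0.29]
theta 94.99864680640772 0.11328127537299873
fit hinge [0.65152659 0.02312188] 0.11324302384399754
```

View pics/end.png

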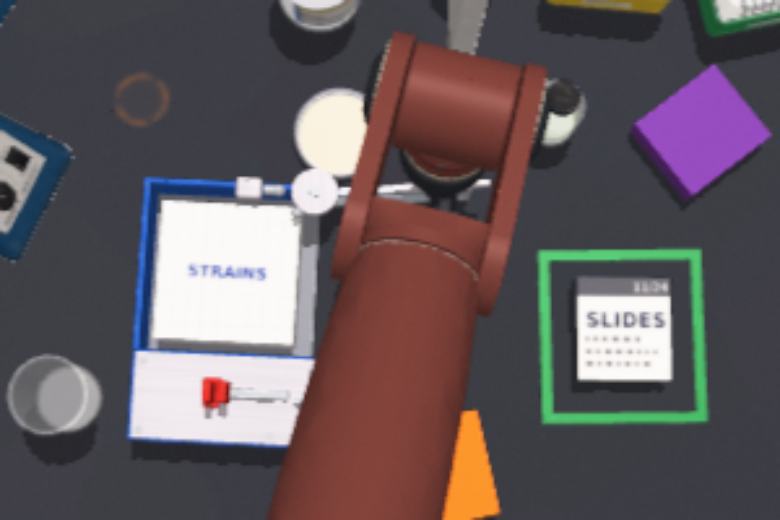

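The view shows the gate standing out from the hinge at (315,190) to about (490,183), roughly 95° open. The slide box is inside the tape, the red catch is still squeezed, and the other objects are where they were. I'm handing in.

```bash
python3 -c "
from plant import manip
print(manip.job_done())"
```

```text
the job is handed in; nothing more can be done
None
```

Job handed in at 18 s, verdict not shown: the slide box is inside the green outline, the red and then the yellow catch were squeezed to their stops, and the gate is held open at about 95° with the gripper still on its handle.

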